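# Check the warming plate with the contact thermometer

### The arm

A 6-joint arm with a two-finger parallel gripper is mounted at the origin on the work surface. World frame = base frame: x ahead of the robot, y to its left, z up, the work surface at z = 0. Lengths are in m, angles in degrees, forces in N, time in s.
With the tool pointing down it reaches from about 0.375 to 0.75 m from the base axis. Payload 9 kg.
Tool frame: the origin (TCP) lies where the fingers leave the gripper's body, on its centre line; the fingertips stand 73 mm ahead of it and the grasp point (between the pads) lies 54 mm ahead of it (robot.tip_reach is the distance from the TCP to the fingertips, in m); z points along the fingers, y is the direction in which the jaws open and shut (so a half turn about z gives the same grasp; the last joint's range is limited). The gripper opens to 85 mm and grips with 20 to 120 N. Pads are 22 mm wide; open, the fingers measure 114 mm over their backs; the gripper's body (76 mm by 85 mm) begins 54 mm behind the grasp point. The pads swing forward as they close: fully open they stand 13 mm farther back than shut.
Start: joints at [-78.134, 5.964, 5.575, 89.605, 0, 77.527], TCP at [0.247, -0.547, 0.304] pointing down, gripper open.
Joint ranges: [-171.21, 171.21], [-48.23, 106.86], [-62.78, 66.21], [-105.2, 120.99], [-86.42, 89.51], [-180, 180]. Speed limits (degrees/s): [127.2, 127.2, 147.25, 180, 180, 180].

### API

Orientations are given as [roll, pitch, yaw] about the fixed x, y, z axes, in that order (R = Rz(yaw) Ry(pitch) Rx(roll)).
In Python, from plant import robot gives the robot as it stands. Calls block until the motion is done:
- robot.move_pose(position, orientation): joint-space move of the TCP to a pose.
- robot.line_to(position, vel=0.15, rotation=None, guard=None): straight line of the TCP; rotation=None keeps the orientation; vel is the mean speed in m/s. With guard (N) it stops when the force on the tool has changed by that much, and returns True; else False.
- robot.goto_joints(angles): joint-space move.
- robot.set_gripper(opening): finger opening in m; the grip force is fixed at half the most; returns when the fingers have stopped.
- robot.pause(seconds).
- robot.ik(position, orientation): joint angles nearest the present ones, or None.
- robot.observe(): the state.
- robot.grab_frame(name): name is "scene" or "top" or "wrist"; returns the picture (480x640x3 uint8, blue, green, red); there is no depth.
- robot.get_calibration(name): a dict with "vertical_fov" (degrees; the focal length in pixels is half the picture's height over the tangent of half this angle, whatever the lens; pixels are square), "cx", "cy" (the principal point, pixels), "k1" (the pictures are not rectified: a ray, as slopes to the right and down, at radius r is drawn at 1 + k1 r^2 times it, then the intrinsics apply), "rvec" (rotation vector, rad) and "tvec" (3), from world to camera coordinates, as OpenCV has them. Camera axes: x right, y down, z forward; pixel columns grow to the right and rows downward; lengths in m; the calibration is good to about 2 mm. A picture is of the moment at which its call begins: read the wrist's pose just before it. get_calibration takes no time and is no camera call; for the wrist camera it gives the pose at the moment of the call.
A pose or a line that the arm cannot do raises robot.IKError and nothing moves.
- robot.job_done(): hands the job in, once; it reports no verdict.
The state is a dict: "time": time; "q": joint angles; "qvel": joint speeds; "joint_torque": joint torques, N m; "tool_pos": TCP position; "tcp_rot": TCP orientation; "ft_force": force on the tool from outside, world axes, zero at the start; "torque": the same for the moment, N m; "gripper_width": finger opening in m.
Only numpy, scipy, OpenCV 4.12 (cv2) and the standard library are available. Lean on these libraries where they do the work, as an engineer would, in place of code of your own. Each camera call takes 0.05 s, during which the arm holds its last target.

### The job

Take the contact thermometer out of its wooden stand and, holding it upright, set its sprung tip gently on the blue spot of the warming plate, then draw it slowly (a few centimetres per second) along the brass strip to the red spot, without lifting it or leaving the strip. Finish holding it there: the tip on the red spot, the probe upright and the sprung tip pushed in about half way, still in the gripper when the program ends. Press lightly throughout, and leave the cups and the other things on the counter where they are.

Things in the scene. Friction and masses are not known exactly. Their poses are not given: they have to be found in the camera images.
- probe: contact thermometer, about 0.12 kg: white handle 26 x 26 mm (z 5 to 80 mm) over a grey flange 36 mm across (z 0 to 6); below it a 14 mm steel sleeve (to z -35) and a sprung plunger with a 12 mm copper tip, its end at z -60 when free. Origin: centre of the flange's underside; z runs up the handle, x and y square to its faces. Starts upright in the stand, faces parallel to the stand's.
- plunger (a joint): how far the probe's sprung tip is pushed in, m: 0 free, 0.012 fully in (rigid beyond). The force is about 0.35 N at first touch, plus 350 N/m: 2.5 N at half way, 4.5 N fully in.
- probe_tip (a point): centre of the end of the copper tip; moves with the plunger
- stand: fixed wooden block 80 x 80 x 70 mm with a 20 mm hole through it from the top; origin at the centre of its underside. The flange of the probe rests on its top, the sleeve and tip hang 60 mm down in the hole (lift straight up).
- warmer: fixed warming plate, grey with a flat black top, 220 mm (x) by 260 mm (y), top 50 mm above the counter; origin at the centre of its underside
- strip_mid (a point): middle of the flush brass strip in the warmer's top, at the level of the top. The strip is 16 mm wide and runs along y of this frame, from -70 to +70 mm, a coloured spot at each end.
- start_spot: blue round spot, 20 mm across, flush on the warmer's top at one end of the strip (which end varies); origin at its centre, level with the top
- check_spot: red round spot, 20 mm across, flush on the warmer's top at the other end of the strip; origin at its centre, level with the top
- cup_a: white cup, 64 mm across, 60 mm tall, on the warmer beside the strip (centre about 105 mm from the strip's line); origin under its base
- cup_b: blue cup, same size, likewise on the warmer; origin under its base
- sugar_jar: glass jar with wooden cap, 72 mm across, 110 mm tall, on the counter; origin under its base
- mug: white mug, 80 mm across, 90 mm tall; origin under its base
- tea_can: green can, 70 mm across, 120 mm tall; origin under its base
- tumbler: glass tumbler, 72 mm across, 100 mm tall; origin under its base
- spoon: steel spoon lying on the counter in front of the robot; leave it alone
Not all that is in view belongs to the job. What is shaped like the stand but purple is not meant. Several things have the shape of the probe; the one meant has the colours described above.

How it is judged (in metres and radians):
On the way, in this order (a step that is already met when the one before it is completed fails the run):
1. the probe is lifted clear of the stand in the gripper (z of probe_tip in the frame of stand above 0.075 m and contact force between the fingers and probe above 1 N), for 0.1 s.
2. the tip is set lightly on the blue spot, probe upright (horizontal distance between probe_tip and start_spot below 0.01 m and contact force between probe and warmer above 0.3 N and value of joint plunger between 0.0015 and 0.0108 m and angle between probe's own z axis and vertical below 0.17 rad), for 0.2 s.
3. the tip, still pressed lightly, is on the strip a quarter of the way (horizontal distance between probe_tip and start_spot between 0.024 and 0.048 m and x of probe_tip in the frame of strip_mid between -0.009 and 0.009 m and contact force between probe and warmer above 0.3 N and value of joint plunger between 0.0015 and 0.0108 m and angle between probe's own z axis and vertical below 0.17 rad), for 0.05 s.
4. the same at the middle of the strip (y of probe_tip in the frame of strip_mid between -0.012 and 0.012 m and x of probe_tip in the frame of strip_mid between -0.009 and 0.009 m and contact force between probe and warmer above 0.3 N and value of joint plunger between 0.0015 and 0.0108 m and angle between probe's own z axis and vertical below 0.17 rad), for 0.05 s.
5. the same at three quarters (horizontal distance between probe_tip and check_spot between 0.024 and 0.048 m and x of probe_tip in the frame of strip_mid between -0.009 and 0.009 m and contact force between probe and warmer above 0.3 N and value of joint plunger between 0.0015 and 0.0108 m and angle between probe's own z axis and vertical below 0.17 rad), for 0.05 s.
At the end, for the whole second after the job is handed in: The program ends with the probe in the gripper, still, clear of the stand, within 10 degrees of upright, its tip within 10 mm of the red spot's centre and touching, the sprung tip pushed in 1.5 to 10.8 mm; every other thing within 25 mm of where it stood (horizontal distance between probe_tip and check_spot below 0.01 m and contact force between probe and warmer above 0.3 N and value of joint plunger between 0.0015 and 0.0108 m and angle between probe's own z axis and vertical below 0.17 rad and contact force between the fingers and probe above 1 N and linear speed of probe below 0.02 m/s and contact force between probe and stand below 0.05 N and distance of each of cup_a, cup_b, sugar_jar, mug, tea_can, tumbler, spoon from where it was at the start of the episode below 0.025 m); the arm keeps its last pose, push and grip.
It fails at once if the probe is pressed on the warmer with more than 12 N (contact force between probe and warmer above 12 N).
It fails at once if the probe moves faster than 0.1 m/s while pressed on the warmer (contact force between probe and warmer above 0.3 N and linear speed of probe above 0.1 m/s).
It fails at once if the tip hovers 2 to 12 mm over the middle part of the strip (lifted on the way) (y of probe_tip in the frame of strip_mid between -0.05 and 0.05 m and x of probe_tip in the frame of strip_mid between -0.009 and 0.009 m and z of probe_tip in the frame of strip_mid between 0.002 and 0.012 m).
It fails at once if the pressed tip strays more than 15 mm from the line of the strip (contact force between probe and warmer above 0.3 N and not (x of probe_tip in the frame of strip_mid between -0.015 and 0.015 m)).
It fails at once if a cup or another bystander is shifted by more than 25 mm (distance of any of cup_a, cup_b, sugar_jar, mug, tea_can, tumbler, spoon from where it was at the start of the episode above 0.025 m).
It also fails if it takes over 54 s, if anything falls off the work surface, if the arm or the gripper's body presses on something with over 40 N, if the wrist force passes 120 N, or if a joint passes its speed limit or range.

## Working session

There is one attempt and no reset: what is moved stays moved. The work goes in short steps, each a Python script; the robot and the scene stay as the last script left them, time stands still between calls to the robot, and variables do not carry over. Pictures are saved under pics/ and viewed, and the job is handed in when it is done.

```bash
ls; mkdir -p pics; cat > h.py <<'E'
import numpy as np, cv2
from plant import robot
def cal(n):
    c=robot.get_calibration(n); f=240/np.tan(np.radians(c["vertical_fov"])/2)
    R=cv2.Rodrigues(np.array(c["rvec"],float))[0]; return f,c["cx"],c["cy"],c["k1"],R,np.array(c["tvec"],float)
def ray(C,u,v):
    f,cx,cy,k,R,t=C
    d=np.array([(u-cx)/f,(v-cy)/f]); p=d.copy()
    for _ in range(30): p=d/(1+k*(p@p))
    return -R.T@t, R.T@np.array([p[0],p[1],1])
def px2w(C,u,v,z):
    o,d=ray(C,u,v); return o+d*(z-o[2])/d[2]
def w2px(C,P):
    f,cx,cy,k,R,t=C
    c=R@np.array(P,float)+t; p=c[:2]/c[2]; p=p*(1+k*(p@p)); return np.array([cx+f*p[0],cy+f*p[1]])
E
python3 - <<'E'
from h import *
for n in("scene","top","wrist"):
    im=robot.grab_frame(n); cv2.imwrite(f"pics/{n}0.png",im); C=cal(n); print(n,C[:4],-C[4].T@C[5],C[4][2])
print(robot.observe())
E
```

```text
pics
scene (np.float64(536.5460943007614), 319.9097436453345, 234.97851514015164, -0.04332947023210915) [ 1.0807422  -0.33599238  1.10985306] [-0.43089765  0.26488216 -0.86264979]
top (np.float64(532.8995455867381), 311.79684591329084, 232.506351021708, 0.05490554302127722) [ 0.45895678 -0.01975766  1.45576948] [ 0.07341957  0.01416557 -0.99720053]
wrist (np.float64(358.44975674205847), 319.01124338809944, 238.32817141906924, -0.06803454895238718) [ 0.31231483 -0.51566321  0.37336573] [-0.25600492 -0.11339483 -0.96000161]
{'time': 0.15, 'q': array([-7.81356056e+01,  5.99373160e+00,  5.53873905e+00,  8.96045308e+01,
        1.77882113e-03,  7.75278278e+01]), 'qvel': array([ 0.03583694, -0.16782677,  0.18337964,  0.02234319,  0.04652094,
       -0.03385783]), 'joint_torque': array([ 2.33792365e-03, -5.57353234e+01,  5.04008996e+01,  1.24078133e-02,
       -3.21980770e-04,  1.42577935e-05]), 'tool_pos': array([ 0.24724762, -0.54650117,  0.30328441]), 'tcp_rot': array([-1.79942265e+02, -1.45918324e-02,  2.43365583e+01]), 'ft_force': array([-0.05986707, -0.10113041, -0.01897409]), 'torque': array([-0.01628132, -0.04246719, -0.06323503]), 'gripper_width': 0.08544428068507758}
```

View pics/top0.png

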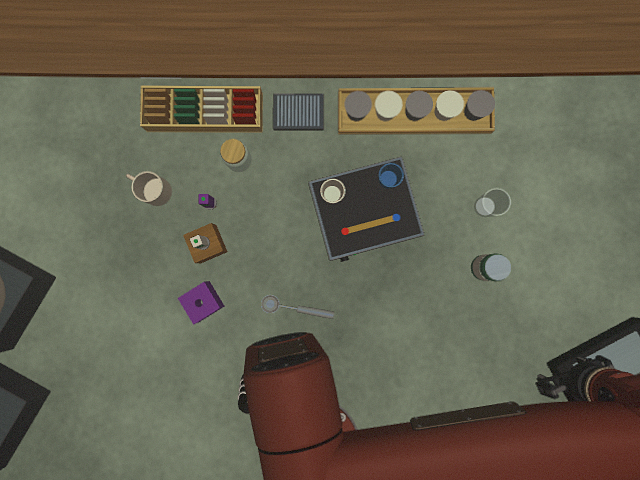

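View pics/scene0.png

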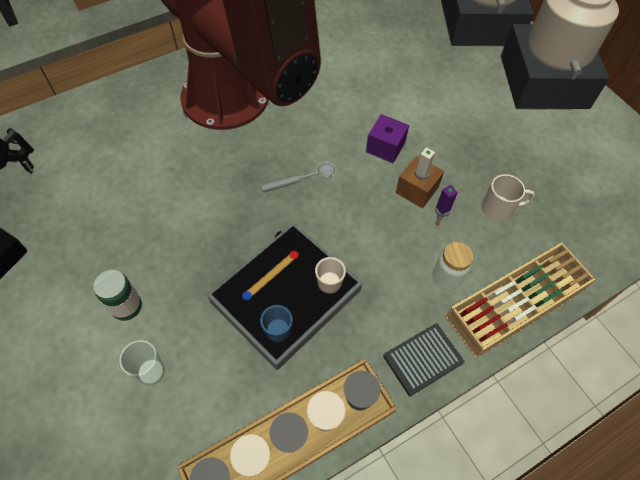

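View pics/wrist0.png

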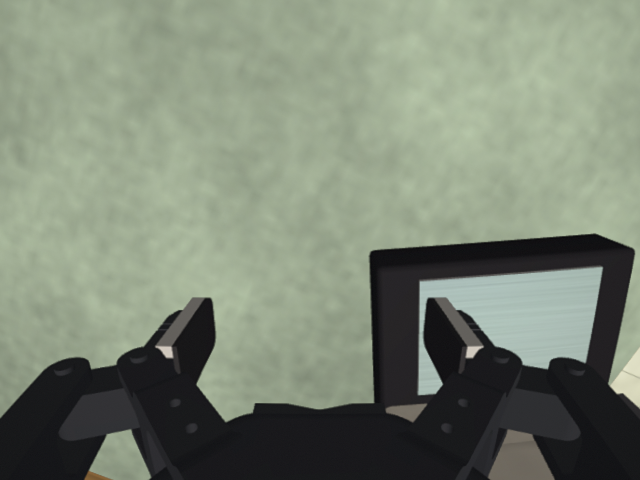

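The top view shows the wooden stand near (205,243) with the white-handled probe in it, the purple decoy stand at (201,302) and the purple probe at (206,201). The red spot is at (346,231), blue at (397,217), white cup at (332,191) and blue cup at (390,175). I'll zoom in next.

```bash
python3 - <<'E'
import cv2,numpy as np
a=cv2.imread("pics/top0.png"); b=cv2.imread("pics/scene0.png")
A=cv2.resize(a[210:280,165:245],None,fx=5,fy=5,interpolation=cv2.INTER_CUBIC)
B=cv2.resize(b[135:215,385:465],None,fx=4.5,fy=4.5,interpolation=cv2.INTER_CUBIC)
o=np.zeros((360,800,3),np.uint8);o[:350,:400]=A;o[:360,430:790]=B;cv2.imwrite("pics/z1.png",o)
from h import *
for n,im in(("top",a),("scene",b)):
    C=cal(n); hsv=cv2.cvtColor(im,cv2.COLOR_BGR2HSV)
    x0,y0,x1,y1=(315,160,425,260) if n=="top" else (210,225,360,360)
    for nm,lo,hi in(("red",(0,180,120),(6,255,255)),("blue",(105,180,100),(122,255,255)),("brass",(14,100,100),(28,255,255))):
        m=cv2.inRange(hsv,lo,hi); k=np.zeros_like(m); k[y0:y1,x0:x1]=m[y0:y1,x0:x1]
        N,l,s,c=cv2.connectedComponentsWithStats(k)
        for i in range(1,N):
            if s[i,4]>15: print(n,nm,s[i],c[i],px2w(C,*c[i],0.05))
E
```

```text
top red [342 228   7   7  39] [344.71794872 230.87179487] [ 0.56707264 -0.08679267  0.05      ]
top brass [348 216  46  17 279] [370.26523297 223.98566308] [ 0.58553834 -0.15421806  0.05      ]
scene red [289 251   9   8  52] [293.44230769 254.42307692] [ 0.5657166  -0.08746306  0.05      ]
scene blue [242 292   9   8  56] [246.23214286 295.39285714] [ 0.60319505 -0.22344197  0.05      ]
scene brass [247 255  46  40 388] [270.15721649 274.68556701] [ 0.58472111 -0.15603957  0.05      ]
```

View pics/z1.png

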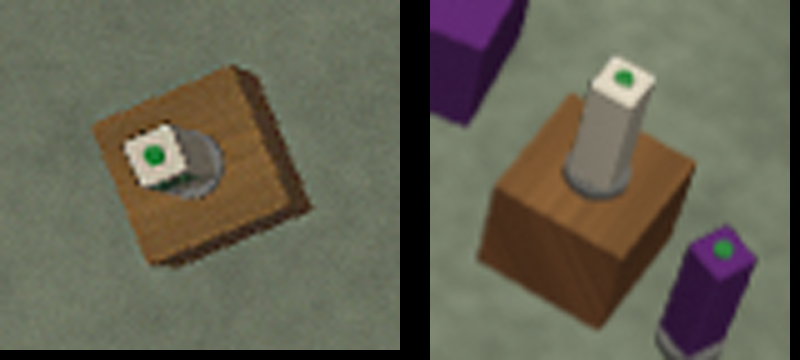

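```bash
python3 - <<'E'
from h import *
T=cal("top");S=cal("scene")
print("probe top", px2w(T,165+154/5-.4,210+156/5-.4,.15),px2w(S,385+194/4.5-.4,135+78/4.5-.4,.15))
c=[(93,125),(233,66),(285,204),(150,264)]
P=np.array([px2w(T,165+u/5-.4,210+v/5-.4,.07) for u,v in c]);print(P,P.mean(0))
for i in range(4):
    d=P[(i+1)%4]-P[i];print(np.linalg.norm(d),np.degrees(np.arctan2(d[1],d[0]))%90)
a=[(572,95),(694,164),(497,190),(620,256)]
P=np.array([px2w(S,385+(u-430)/4.5-.4,135+v/4.5-.4,.07) for u,v in a]);print(P,P.mean(0))
for n,C,u,v in(("blue top",T,396.5,217),("cupa",T,333,191),("purp probe",T,206,200),("jar",T,234,158)): print(n,px2w(C,u,v,.05))
E
```

```text
probe top [0.5337458  0.28453246 0.15      ] [0.53241757 0.28492091 0.15      ]
[[0.55442029 0.33524559 0.07      ]
 [0.58556077 0.26291706 0.07      ]
 [0.51351477 0.23454878 0.07      ]
 [0.48213163 0.30405873 0.07      ]] [0.53390687 0.28419254 0.07      ]
0.07874735518385678 23.29391469729275
0.07742987372836035 21.492152849938122
0.07626620266914999 24.29876075145897
0.07872909191723361 23.336394100718227
[[0.48236583 0.30444539 0.07      ]
 [0.55368759 0.33478924 0.07      ]
 [0.51559389 0.23151378 0.07      ]
 [0.58322891 0.26383844 0.07      ]] [0.53371905 0.28364671 0.07      ]
blue top [ 0.60425466 -0.22336873  0.05      ]
cupa [ 0.67326421 -0.05567904  0.05      ]
purp probe [0.64819089 0.28185855 0.05      ]
jar [0.76142703 0.20898599 0.05      ]
```

```bash
python3 - <<'E'
from h import *
p=[0.5335,0.2845]
for yaw in(-157,23):
  for z in(.3,.169): print(yaw,z,robot.ik([*p,z],[180,0,yaw]))
robot.move_pose([*p,0.30],[180,0,-157])
robot.pause(.3)
C=cal("wrist"); im=robot.grab_frame("wrist"); cv2.imwrite("pics/w1.png",im)
s=robot.observe();print(s["time"],s["tool_pos"],s["tcp_rot"],s["q"])
print(w2px(C,[*p,.15]), [w2px(C,[p[0]+.04*np.sqrt(2)*np.cos(a),p[1]+.04*np.sqrt(2)*np.sin(a),.07]) for a in np.radians(23+45+90*np.arange(4))])
E
```

```text
-157 0.3 [15.69228363  6.73251509  5.98607725 89.25356216  0.         -7.30771637]
-157 0.169 [15.69228363  7.82649854 -6.47142493 75.70207653  0.         -7.30771637]
23 0.3 [ 15.69228363   6.73251509   5.98607725  89.25356216   0.
 172.69228363]
23 0.169 [ 15.69228363   7.82649854  -6.47142493  75.70207653   0.
 172.69228363]
3.5833 [0.53357865 0.2843768  0.29999676] [ 1.79997144e+02  9.13918022e-04 -1.57015776e+02] [ 1.56775608e+01  6.73344443e+00  5.98673634e+00  8.92527486e+01
  2.94864376e-03 -7.30666339e+00]
[317.04618892 247.61522833] [array([362.42441767, 262.62094208]), array([365.48563394, 172.00784927]), array([269.14548777, 172.17841323]), array([272.71502912, 262.77808122])]
```

View pics/w1.png

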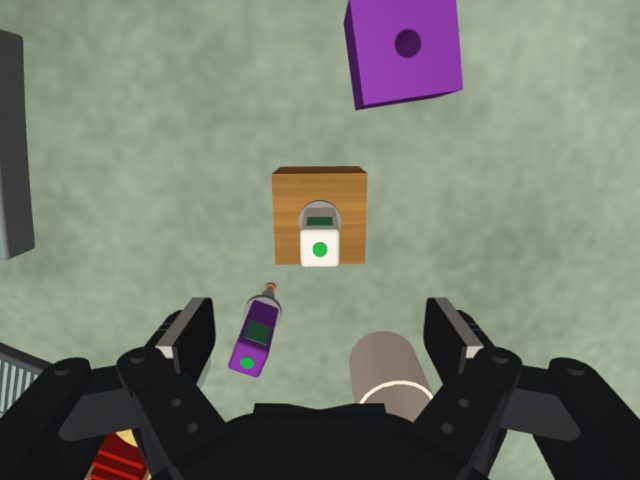

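The wrist view shows the probe's green dot at (320,249.5) against a predicted (317,248), and the stand edges are square to the image. The estimate therefore holds to about 2 mm and the yaw is good, so I'll grasp.

```bash
python3 - <<'E'
from h import *
p=[0.5335,0.2845]
g=robot.line_to([*p,0.171],vel=.1,guard=8)
print("guard",g); 
C=cal("wrist"); cv2.imwrite("pics/w2.png",robot.grab_frame("wrist"))
f0=robot.observe()["ft_force"]
robot.set_gripper(0.0); robot.pause(.2)
s=robot.observe();print(s["time"],s["tool_pos"],s["gripper_width"],s["ft_force"]-f0)
cv2.imwrite("pics/w3.png",robot.grab_frame("wrist"))
E
python3 -c "
import cv2,numpy as np
cv2.imwrite('pics/w23.png',cv2.resize(np.hstack([cv2.imread('pics/w%d.png'%i) for i in(2,3)]),(800,300)))"
```

```text
guard False
5.85 [0.53361305 0.28455117 0.17121262] 0.02537665704701186 [-0.46969408 -0.08623736  3.74527784]
```

View pics/w23.png

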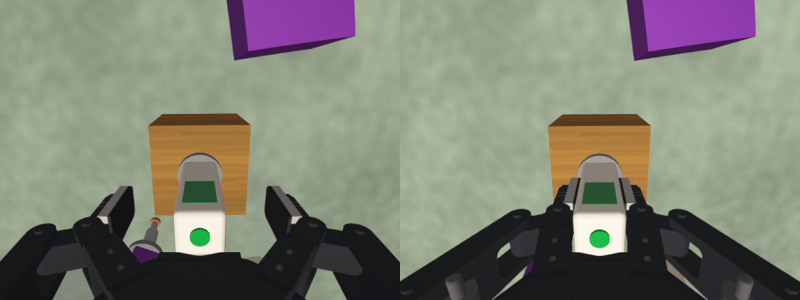

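The gripper holds the handle at a width of 25.4 mm, centred between the pads. Now I'll lift straight up.

```bash
python3 - <<'E'
from h import *
p=[0.5335,0.2845]
robot.line_to([*p,0.20],vel=.05,guard=25)
g=robot.line_to([*p,0.321],vel=.12); print(g)
robot.pause(.2)
s=robot.observe();print(s["time"],s["tool_pos"],s["tcp_rot"],s["gripper_width"],s["ft_force"])
for n in("scene","wrist"): cv2.imwrite(f"pics/{n}4.png",robot.grab_frame(n))
for n in("scene","wrist"):
    C=cal(n)
    print(n,"tip",w2px(C,[*p,.16]),"flange",w2px(C,[*p,.22]))
E
python3 -c "
import cv2,numpy as np
a=cv2.imread('pics/scene4.png')[60:240,340:540]
cv2.imwrite('pics/z4.png',np.hstack([cv2.resize(a,(500,450)),cv2.resize(cv2.imread('pics/wrist4.png')[30:480,170:470],(300,450))]))"
```

```text
False
7.9917 [0.53330444 0.28443529 0.32031079] [ 1.79992143e+02 -5.97279757e-02 -1.57002642e+02] 0.025153147733147724 [ 0.40762353  0.01035267 -1.03111603]
scene tip [428.65888366 149.53137544] flange [433.81302928 131.91762083]
wrist tip [316.72869948 243.10807648] flange [316.14316451 277.58657576]
```

View pics/z4.png

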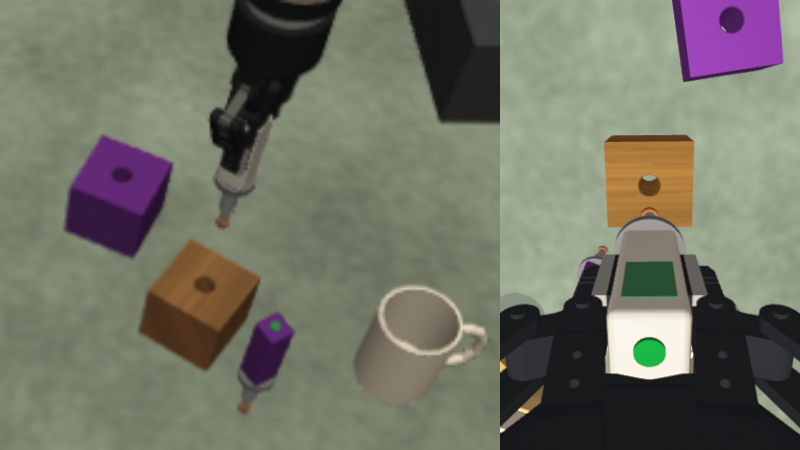

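In the scene view the lifted probe's tip is at (428.8,149.6), with (428.7,149.5) predicted, so it is upright and on the TCP axis, 161 mm below. Next I'll go above the blue spot and check there.

```bash
cat >> h.py <<'E'
red=np.array([.5664,-.0871]); blue=np.array([.6037,-.2234]); mid=(red+blue)/2
dirv=(red-blue)/np.linalg.norm(red-blue); A=mid-.07*dirv; B=mid+.07*dirv
L=0.161
E
python3 - <<'E'
from h import *
print(A,B,np.linalg.norm(red-blue))
print(robot.ik([*A,.26],[180,0,-157]))
robot.line_to([*A,0.321],vel=.2)
robot.line_to([*A,0.05+L+.015],vel=.1)
robot.pause(.3)
s=robot.observe();print(s["time"],s["tool_pos"],s["tcp_rot"],s["gripper_width"],s["ft_force"])
for n in("scene","wrist","top"): cv2.imwrite(f"pics/{n}5.png",robot.grab_frame(n))
for n in("scene","wrist","top"):
    C=cal(n)
    print(n,"tip",w2px(C,[*A,.065]),"blue",w2px(C,[*A,.05]),"red",w2px(C,[*B,.05]))
import numpy as np
a=cv2.imread('pics/scene5.png')[220:340,190:350]
cv2.imwrite('pics/z5.png',np.hstack([cv2.resize(a,(480,360),interpolation=cv2.INTER_CUBIC),cv2.resize(cv2.imread('pics/wrist5.png')[120:480,160:480],(320,360))]))
E
```

```text
[ 0.60352689 -0.22276744] [ 0.56657311 -0.08773256] 0.1413116414171175
[-31.88149616  13.34225709   9.14622341  85.80396632   0.
 -54.88149616]
12.2 [ 0.60367753 -0.22284717  0.22638432] [-1.79972708e+02  2.01342065e-02 -1.56999151e+02] 0.025085555963457885 [ 0.16175283 -0.43410571 -1.57368458]
scene tip [245.85208605 292.48889243] blue [246.58325246 295.37346914] red [293.52041192 254.76830486]
wrist tip [316.83971028 242.54451018] blue [316.94244711 236.37128989] red [503.56382739 260.37022287]
top tip [397.10207466 216.68811005] blue [396.27313827 217.27369018] red [345.0740285  231.06137157]
```

View pics/z5.png

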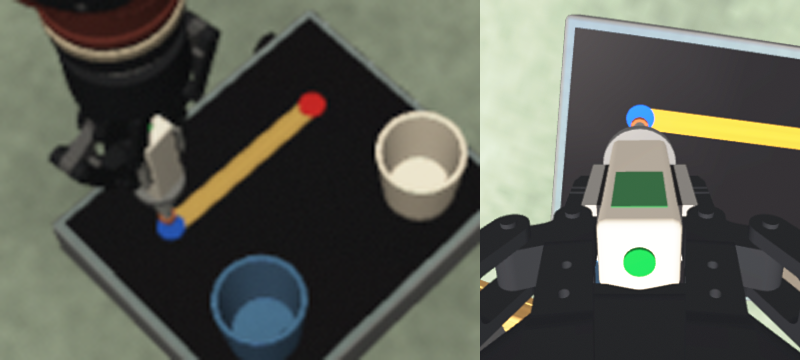

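In the scene view the tip is at about (246,292.7), just above the blue spot at (246.6,295.5). The wrist view agrees to within its constant 3 px bias, so I'll touch down with a guard.

```bash
python3 - <<'E'
from h import *
f0=robot.observe()["ft_force"]
g=robot.line_to([*A,0.05+L-.006],vel=.01,guard=1.6)
robot.pause(.3)
s=robot.observe();print(g,s["time"],s["tool_pos"],s["ft_force"]-f0,"nominal push mm",(0.05+L-s["tool_pos"][2])*1e3)
E
```

```text
True 14.2667 [ 0.6031667  -0.22254731  0.20678692] [ 0.87446174 -1.63516419  2.37962416] nominal push mm 4.213077591060599
```

```bash
python3 - <<'E'
from h import *
F=[]
for i in range(10):
    robot.pause(.05); s=robot.observe(); F.append(np.r_[s["ft_force"],s["tool_pos"]])
F=np.array(F);print(F.mean(0),F.std(0))
n="scene";cv2.imwrite("pics/scene6.png",cv2.resize(robot.grab_frame(n)[220:340,190:350],(800,600),interpolation=cv2.INTER_CUBIC))
E
```

```text
[ 1.32488889 -1.13606927  0.44343563  0.60310711 -0.22249443  0.20672951] [5.26638612e-01 4.54114521e-01 4.79346269e-01 2.15381954e-05
 2.11880374e-05 2.07714393e-05]
```

View pics/scene6.png

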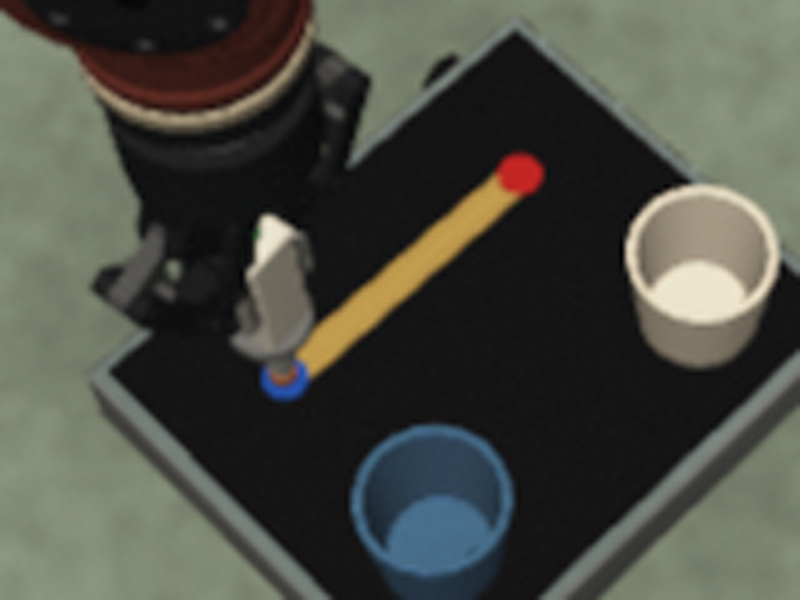

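The tip is on the blue spot. Contact force is about 1.7 N, which gives 3.9 mm of push against 4.2 mm from geometry. I'll set 6 mm and draw to the red spot in two legs, checking force halfway.

```bash
python3 - <<'E'
from h import *
def rep(t):
    F=[]
    for i in range(12):
        robot.pause(.03); s=robot.observe(); F.append(np.r_[s["ft_force"],s["tool_pos"]])
    F=np.array(F).mean(0)
    print(t,s["time"],"F",F[:3],"tcp",F[3:],"lat mm",1e3*((F[3:5]-A)@np.array([-dirv[1],dirv[0]])),"along",1e3*((F[3:5]-A)@dirv))
z=.05+L-.006
robot.line_to([*A,z],vel=.01); rep("A")
robot.line_to([*mid,z],vel=.025); rep("mid")
cv2.imwrite("pics/scene7.png",robot.grab_frame("scene"))
E
```

```text
A 15.55 F [-0.52098797  0.54088913  0.93429172] tcp [ 0.60341678 -0.22264897  0.20493662] lat mm 0.07493816701804995 along 0.14332792227211433
mid 18.9 F [ 0.57607412 -1.41453737  1.08590264] tcp [ 0.5850508  -0.15527499  0.20499405] lat mm 0.005820472152036349 along 69.975685983177
```

```bash
python3 - <<'E'
from h import *
z=.05+L-.006
robot.line_to([*B,z],vel=.025); robot.pause(.5)
F=np.array([(robot.pause(.03),robot.observe()["ft_force"])[1] for _ in range(12)]).mean(0)
s=robot.observe();print(s["time"],F,s["tool_pos"],s["tcp_rot"],s["gripper_width"])
for n in("scene","wrist","top"): cv2.imwrite(f"pics/{n}8.png",robot.grab_frame(n))
a=cv2.imread('pics/scene8.png')[220:340,230:390]
cv2.imwrite('pics/z8.png',np.hstack([cv2.resize(a,(480,360),interpolation=cv2.INTER_CUBIC),cv2.resize(cv2.imread('pics/wrist8.png')[120:480,160:480],(320,360))]))
for n in("scene","wrist"): print(w2px(cal(n),[*B,.05]))
E
```

```text
22.8 [ 0.6084867  -1.84264606  1.08019985] [ 0.56658671 -0.08774952  0.20500282] [ 1.79909915e+02 -6.26459848e-02 -1.56998237e+02] 0.025256633115733253
[293.52041192 254.76830486]
[316.36917188 245.55274648]
```

View pics/z8.png

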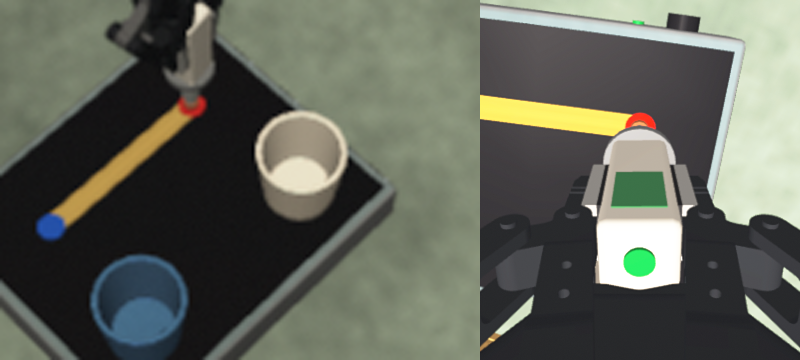

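View pics/top8.png

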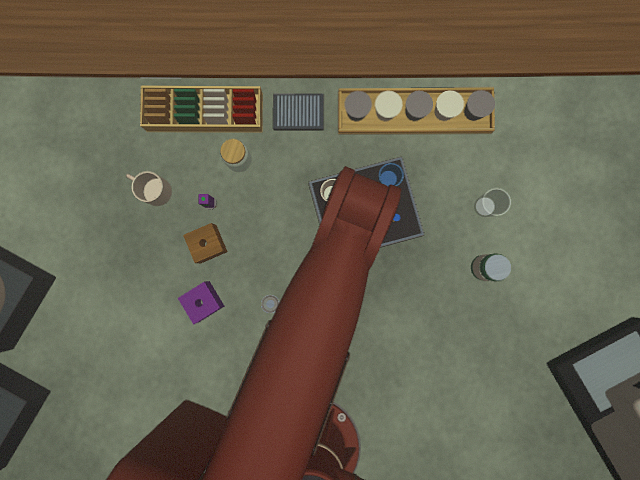

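The tip sits in the red spot: in the scene crop it is at (192,100), with the spot at (193,104). The cups, mug, jar, tumbler, can and what shows of the spoon are where they were. I'll hand in.

```bash
python3 - <<'E'
from h import *
robot.job_done()
E
```

```text
the job is handed in; nothing more can be done
```

The job is handed in with the probe still in the gripper, upright, its tip on the red spot. I lifted it straight out of the wooden stand and set it on the blue spot with a force guard. I then drew it to the red spot at about 2.5 cm/s in two legs, with a short pause for a force check at mid-strip while still pressed.

The last checks, at about 23 s of the 54 s allowed:
- **Position:** the TCP is within 0.1 mm of the commanded point over the red spot, and the scene and wrist pictures show the tip inside the spot.
- **Tilt:** the tool is about 0.1° off vertical.
- **Push:** the force is about 2.3 N after removing the probe's weight, which matches the roughly 6 mm of push expected from the height. The force sensor is noisy (about 0.5 N per reading), so this is an average.
- **Grip:** the fingers read 25 mm on the 26 mm handle.
- **Other things:** both cups, the mug, jar, can and tumbler are where they stood. The arm hid most of the spoon in the last picture; the part that showed had not moved.

Two things disagreed slightly. The wrist camera's calibration had a steady offset of about 3 pixels (2 mm). The sensor also showed up to 2 N of sideways force in the pressed readings, which I did not explain; part of it is noise or sensor drift.

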